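Find the hidden batten under a panel and stand the bench anvil over it

TASK

A batten is hidden somewhere under the loose thin panel of the raised work board, and the panel rocks over it. Feel along the panel with the fingertips, never pressing harder than about 15 N, and press down firmly (about 8 N) for a moment on the spot that does not give. Then gently stand the small steel anvil on the panel right over that spot, so that the panel carries it without tipping, and let go.

Things in the scene. Friction and masses are not known exactly. Their poses are not given: they have to be found in the camera images.
- panel: Light-brown wooden panel, 300 x 80 x 9 mm, level at first, inside darker rails. Origin: centre of its underside, x along it, y across it, z up. It can only sink and rock lengthwise: soft foam bears its ends (300 N/m down, 4 N m/rad rocking) and it just touches the hidden batten. 4 N press it down 1 to 2 mm at 50 mm and 15 mm at 150 mm from the batten, under 1 mm over it.
- stand: Raised dark wooden work board, 440 x 260 mm, on two turned feet; origin on the bench under its middle, x along it, y away from the robot, board's top at z = 130 mm. Rails 41 mm high round the panel, 2 mm beside it, on its far half. The batten, 40 mm high with a flat top 12 mm wide, lies under the panel, parallel to y; its middle is anywhere from x = -85 to +85 mm.
- anvil_mid (a point): Small dark steel bench anvil, about 0.8 kg, on the near half of the board. The point is its centre, 21 mm above its underside; x along its length, z up. Top block 76 x 34 mm, from 22 to 42 mm above the underside; narrow waist; foot 60 x 34 x 10 mm. Grip the top block across its 34 mm width.

How it is judged:
On the way:
1. the fingers press down on the panel with over 5 N while it stays level within 0.008 rad: over the batten (contact force between the fingers and panel above 5 N and angle between panel's own z axis and vertical below 0.008 rad), for 0.3 s.
At the end, for the whole second after the job is handed in: the anvil stands upright (within 0.06 rad) on the panel's top and the panel under it is level within 0.008 rad, which it is only when the anvil stands within about 10 mm of the batten's middle (angle between panel's own z axis and vertical below 0.008 rad and angle between anvil_mid's own z axis and vertical below 0.06 rad and x of anvil_mid in the frame of panel between -0.13 and 0.13 m and y of anvil_mid in the frame of panel between -0.035 and 0.035 m and z of anvil_mid in the frame of panel between 0.027 and 0.034 m); the robot touches nothing.
It fails at once if the fingers press on the panel with over 25 N (contact force between the fingers and panel above 25 N).
It fails at once if the anvil is set down on the panel hard, with over 60 N (contact force between anvil and panel above 60 N).
It also fails if it takes over 72 s, if anything falls off the work surface, if the arm or the gripper's body presses on something with over 40 N, if the wrist force passes 120 N, or if a joint passes its speed limit or range.

ROBOT

A 6-joint arm with a two-finger parallel gripper is mounted at the origin on the work surface; the furniture and walls round the work are solid. World frame = base frame: x ahead of the robot, y to its left, z up, the work surface at z = 0. Lengths are in m, angles in rad, forces in N, time in s.
With the tool pointing down it reaches from about 0.375 to 0.925 m from the base axis. Payload 5.7 kg.
Tool frame: the origin (TCP) lies between the finger pads; the fingertips stand 8 mm ahead of it and the grasp point (between the pads) lies 11 mm behind it; z points along the fingers, y is the direction in which the jaws open and shut (so a half turn about z gives the same grasp; the last joint's range is limited). The gripper opens to 85 mm and grips with 20 to 120 N. Pads are 22 mm wide; open, the fingers measure 114 mm over their backs; the gripper's body (76 mm by 85 mm) begins 54 mm behind the grasp point. The pads swing forward as they close: fully open they stand 13 mm farther back than shut.
Start: joints at [1.013, 0.359, 1.51, -0, 1.272, -0.115], TCP at [0.257, 0.542, 0.239] pointing down, gripper open.
Joint ranges: [-2.97, 2.97], [-1.01, 2.36], [0.21, 2.38], [-0.96, 4.11], [0.2, 2.71], [-2.98, 2.98]. Speed limits (rad/s): [2.39, 2.39, 3.14, 3.14, 3.14, 3.14].

INTERFACE

Orientations are given as a 3x3 rotation matrix whose columns are the frame's x, y, z axes.
In Python, from bench import env, eyes gives the robot as it stands.
- The arm moves only by the shell command python3 -m handwheel 'ROWS' [FORCE]. ROWS is JSON, one flat list of numbers, 7 for each row, row after row: the turn, a rotation vector about the world's x, y, z in rad, then the shift along the world's x, y, z in m, then the opening, from 0 (shut) to 1 (fully open). In form: [ax, ay, az, tx, ty, tz, jaw, ax, ay, az, tx, ty, tz, jaw, ...]. A call has exactly 8 rows; each row is the pose to reach, as a shift and turn from the pose commanded when the call began; what a row does not reach only later rows make up. A row lasts 1/12 s, in which the tool goes at most 41.7 mm and 7.16 degrees, less where a joint would pass 70% of its speed; a pose out of reach is approached as far as the arm can. A call with a gripper value outside its range is refused whole. The fingers move at their own pace and stop on an object; FORCE is the grip in N (left out, the last holds). Time passes only in rows, so rows that repeat a pose let the fingers close, or fill a call up. It gives the time, the measured TCP pose, the force and the opening at its end, in the units of the state.
- env.get_state(): the state, without advancing time (a new reading comes with each control period).
- eyes.grab_frame(name): name is "side" or "top"; returns a dict with "image" (480x640x3 uint8, red, green, blue), "range_z" (480x640 float32, m along the optical axis (not along the pixel's ray), 0 where there is no reading), "fovy" (degrees; the focal length in pixels is half the picture's height over the tangent of half this angle, whatever the lens; pixels are square), "cx", "cy" (the principal point, pixels), "R" (3x3) and "t" (3): a world point X has camera coordinates R X + t. Camera axes: x right, y down, z forward; pixel columns grow to the right and rows downward; lengths in m; the calibration is good to about 2 mm. A picture is of the moment at which its call begins.
- env.job_done(): hands the job in, once; it reports no verdict.
The state is a dict: "time": time; "joint_pos": joint angles; "dq": joint speeds; "joint_torque": joint torques, N m; "ee_pos": TCP position; "tool_rot": TCP orientation; "contact_force": force on the tool from outside, world axes, zero at the start; "torque": the same for the moment, N m; "gripper_width": opening from 0.0 (shut) to 1.0 (fully open).
Only numpy, scipy, OpenCV 4.12 (cv2) and the standard library are available. Lean on these libraries where they do the work, as an engineer would, in place of code of your own. Each camera call takes 0.05 s, during which the arm holds its last target.

## Working session

There is one attempt and no reset: what is moved stays moved. The work goes in short steps, Python scripts to look and compute and a shell command to move; the robot and the scene stay as the last step left them, time stands still between calls to the robot, and variables do not carry over. Pictures are saved under pics/ and viewed, and the job is handed in when it is done.

```bash
mkdir -p pics; ls; python3 - <<'E'
from bench import env, eyes
import cv2,numpy as np
s=env.get_state()
for k,v in s.items(): print(k,np.round(v,4).tolist())
for n in("side","top"):
    f=eyes.grab_frame(n); np.savez('%s0.npz'%n,**f)
    cv2.imwrite('pics/%s0.png'%n,f["image"][:,:,::-1]); print(n,f["fovy"],f["cx"],f["cy"],np.round(f["R"],3).tolist(),f["t"])
E
```

```text
pics
time 0.0
joint_pos [1.0129, 0.3595, 1.5115, -0.0, 1.2725, -0.1151]
dq [0.0006, -0.0001, -0.0006, 0.0001, 0.001, 0.0021]
joint_torque [0.0019, -52.7625, -27.8625, -0.0001, 0.0131, 0.0]
ee_pos [0.2567, 0.5415, 0.2385]
tool_rot [[-0.9035, 0.4285, -0.0009], [0.4285, 0.9035, -0.0016], [0.0002, -0.0018, -1.0]]
contact_force [0.6555, 0.0837, -0.3852]
torque [-0.0435, -0.0141, 0.0049]
gripper_width 0.9995
side 44.74340886316148 327.6048739173347 244.74141458757575 [[0.962, -0.273, 0.015], [-0.175, -0.657, -0.734], [0.21, 0.703, -0.679]] [-0.35847595  0.34270305  0.65705198]
top 56.00759381908787 316.4252098109571 242.85314624027154 [[0.012, -1.0, -0.007], [-0.985, -0.01, -0.174], [0.174, 0.009, -0.985]] [0.25451334 0.48990538 0.88589597]
```

View pics/side0.png

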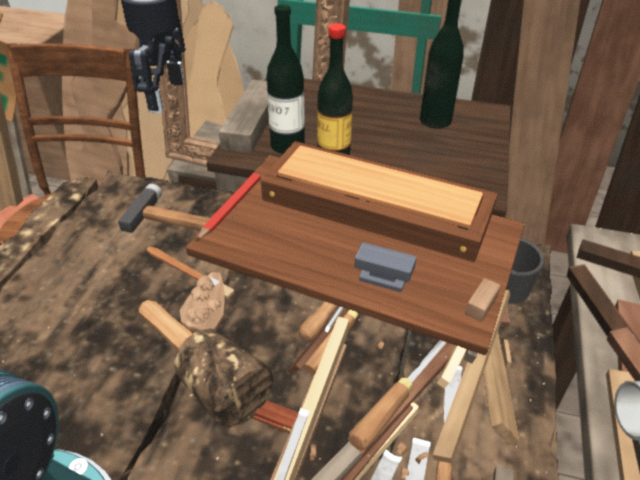

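View pics/top0.png

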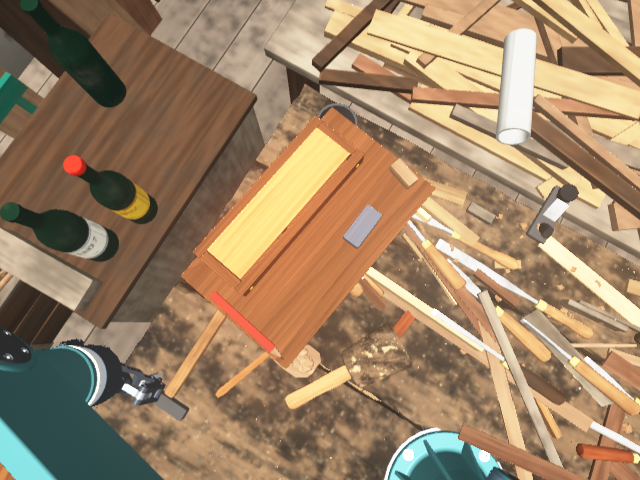

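Top view: the panel runs from about (225,270) to (335,135), and the anvil is at about (363,226). Side view: the anvil is at (386,265), and the panel corners are near (295,145), (490,190), (470,222) and (278,178). I'll enlarge both.

```bash
python3 - <<'E'
import cv2,numpy as np
t=cv2.imread('pics/top0.png')[110:300,180:440]; s=cv2.imread('pics/side0.png')[130:310,240:510]
cv2.imwrite('pics/topc.png',cv2.resize(t,None,fx=3,fy=3,interpolation=cv2.INTER_CUBIC))
cv2.imwrite('pics/sidec.png',cv2.resize(s,None,fx=2.9,fy=2.9,interpolation=cv2.INTER_CUBIC))
E
```

```text
(no output)
```

View pics/topc.png

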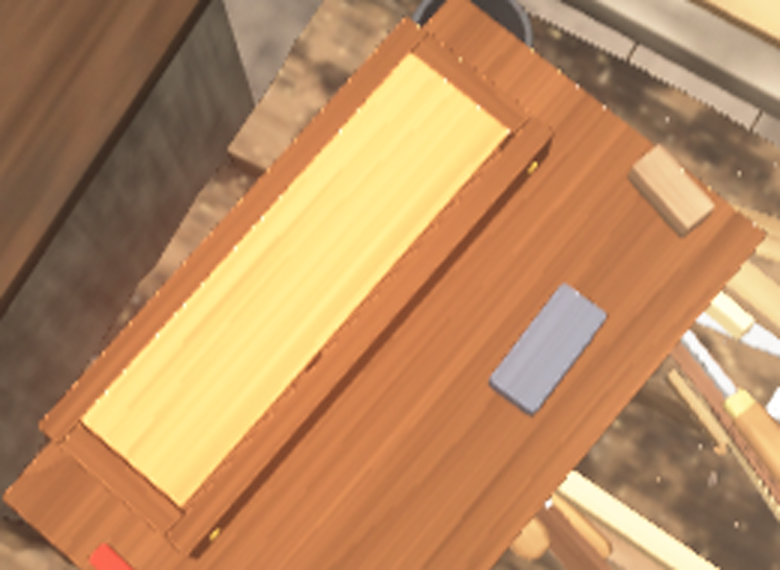

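View pics/sidec.png

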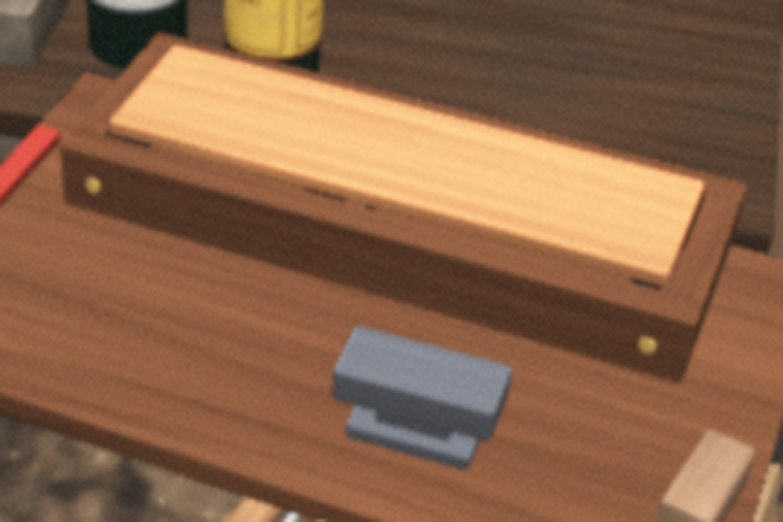

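In the crops, the panel corners (far+x, near+x, near-x, far-x) are at top-crop (413,54), (510,130), (185,505), (82,422) and side-crop (705,182), (667,276), (110,126), (172,44). The anvil's top-face corners are visible in both crops too, so I'll triangulate.

```bash
cat > h.py <<'E'
import numpy as np,cv2
def P(f):
    F=240/np.tan(np.radians(float(f['fovy']))/2)
    K=np.array([[F,0,float(f['cx'])],[0,F,float(f['cy'])],[0,0,1]])
    return K,K@np.c_[f['R'],f['t']]
def tri(fa,fb,a,b):
    X=cv2.triangulatePoints(P(fa)[1],P(fb)[1],np.float64(a).T,np.float64(b).T); return (X[:3]/X[3]).T
def onz(f,uv,z):
    K=P(f)[0];out=[]
    for u,v in uv:
        d=f['R'].T@np.linalg.inv(K)@[u,v,1]; c=-f['R'].T@f['t']; out.append(c+d*(z-c[2])/d[2])
    return np.array(out)
E
python3 - <<'E'
import numpy as np
from h import *
T=np.load('top0.npz');S=np.load('side0.npz')
tc=lambda p:(np.array(p)+.5)/3-.5+[180,110]
sc=lambda p:(np.array(p)+.5)/2.9-.5+[240,130]
np.set_printoptions(precision=4,suppress=True)
for a,b in (([(413,54),(510,130),(185,505),(82,422)],[(705,182),(667,276),(110,126),(172,44)]),([(567,284),(606,316),(532,413),(490,381)],[(510,370),(490,415),(335,375),(357,327)])):
    a=tc(a);b=sc(b);X=tri(T,S,a,b);print(X,X.mean(0))
    e=(X[0]+X[1]-X[2]-X[3])/2;print(np.linalg.norm(e),np.arctan2(e[1],e[0]),np.linalg.norm(X[0]-X[1]),np.linalg.norm(X[2]-X[3]))
    z=X[:,2].mean(); print(onz(T,a,z).mean(0),onz(S,b,z).mean(0))
    # depth-camera check
    for f,p in((T,a),(S,b)):
        c=p.mean(0);u,v=np.round(c).astype(int);d=f['range_z'][v,u];K=P(f)[0];print('depth',f['R'].T@(np.linalg.inv(K)@[u,v,1]*d-f['t']))
E
```

```text
[[0.6808 0.2591 0.1777]
 [0.6319 0.1998 0.1751]
 [0.4005 0.3892 0.1734]
 [0.449  0.4506 0.1778]] [0.5405 0.3247 0.176 ]
0.2998222544974763 -0.688355620889763 0.07686128098987102 0.07839938273244292
[0.5398 0.3249 0.176 ] [0.5413 0.3248 0.176 ]
depth [0.537  0.3266 0.1772]
depth [0.5446 0.3167 0.1778]
[[0.5375 0.1652 0.1683]
 [0.5184 0.1418 0.1671]
 [0.46   0.1861 0.1648]
 [0.4787 0.2112 0.1679]] [0.4986 0.1761 0.167 ]
0.07405637039681812 -0.6565421136739941 0.030199765521050585 0.031434683178865726
[0.4974 0.1763 0.167 ] [0.4995 0.1761 0.167 ]
depth [0.496  0.1761 0.171 ]
depth [0.4986 0.1716 0.1708]
```

Panel centre is about (0.5405, 0.3247) with its top at z≈0.177 and yaw -0.688. The anvil is at about (0.4985, 0.176), also yaw -0.69±0.03. Next I'll check clearance to the bottles and the anvil's yaw from depth.

```bash
python3 - <<'E'
import numpy as np,cv2
from h import *
np.set_printoptions(precision=4,suppress=True)
def cloud(f):
    K=P(f)[0];v,u=np.mgrid[:480,:640];d=f['range_z']
    c=np.stack([(u-K[0,2])/K[0,0]*d,(v-K[1,2])/K[1,1]*d,d],-1)-f['t']
    return c@f['R'],d>0
for n in('top','side'):
    f=np.load(n+'0.npz');X,m=cloud(f);p=X[m]
    a=p[(abs(p[:,0]-.4985)<.06)&(abs(p[:,1]-.176)<.06)&(p[:,2]>.162)&(p[:,2]<.18)]
    r=cv2.minAreaRect(a[:,:2].astype(np.float32)*1000);print(n,'anvil',len(a),r,np.median(a[:,2]))
    rot=np.array([[.772,-.635],[.635,.772]]);q=(p[:,:2]-[.5405,.3247])@rot.T
    k=(abs(q[:,0])<.14)&(abs(q[:,1])<.035);z=p[k,2];print('panel z',np.median(z),z.std())
    h=p[(p[:,2]>.2)&(np.hypot(p[:,0],p[:,1])<1)&(np.hypot(p[:,0],p[:,1])>.3)]
    g,c=np.unique(np.floor(h[:,:2]*20).astype(int),axis=0,return_counts=True)
    print([(x/20,y/20,round(float(h[(np.floor(h[:,:2]*20)==[x,y]).all(1),2].max()),2)) for (x,y),cc in zip(g,c) if cc>8])
E
```

```text
top anvil 797 ((517.5387573242188, 203.29022216796875), (99.1178970336914, 76.38362121582031), 53.55860137939453) 0.170434005494545
panel z 0.1775319856200982 0.008447959733326186
[(np.float64(0.2), np.float64(0.35), 0.69), (np.float64(0.2), np.float64(0.4), 0.69), (np.float64(0.2), np.float64(0.45), 0.35), (np.float64(0.2), np.float64(0.5), 0.46), (np.float64(0.25), np.float64(0.4), 0.68), (np.float64(0.25), np.float64(0.45), 0.67), (np.float64(0.25), np.float64(0.5), 0.51), (np.float64(0.25), np.float64(0.55), 0.44), (np.float64(0.25), np.float64(0.6), 0.32), (np.float64(0.3), np.float64(0.45), 0.62), (np.float64(0.3), np.float64(0.5), 0.6), (np.float64(0.45), np.float64(0.7), 0.3), (np.float64(0.5), np.float64(0.7), 0.3), (np.float64(0.55), np.float64(0.6), 0.29), (np.float64(0.55), np.float64(0.65), 0.29)]
side anvil 1283 ((518.02978515625, 200.95465087890625), (102.28765869140625, 76.41551971435547), 53.492576599121094) 0.17044434772957887
panel z 0.17780722748265923 0.04636132122687706
[(np.float64(0.2), np.float64(0.45), 0.35), (np.float64(0.2), np.float64(0.5), 0.41), (np.float64(0.25), np.float64(0.45), 0.31), (np.float64(0.25), np.float64(0.5), 0.41), (np.float64(0.25), np.float64(0.55), 0.34), (np.float64(0.25), np.float64(0.6), 0.32), (np.float64(0.45), np.float64(0.65), 0.21), (np.float64(0.45), np.float64(0.7), 0.3), (np.float64(0.5), np.float64(0.7), 0.3), (np.float64(0.55), np.float64(0.6), 0.29), (np.float64(0.55), np.float64(0.65), 0.29)]
```

```bash
python3 -m handwheel '[0,0,-0.03,0.02,-0.015,0,0, 0,0,-0.09,0.055,-0.041,0,0, 0,0,-0.15,0.09,-0.068,0,0, 0,0,-0.2,0.125,-0.094,0,0, 0,0,-0.245,0.16,-0.12,0,0, 0,0,-0.245,0.195,-0.147,-0.01,0, 0,0,-0.245,0.225,-0.17,-0.02,0, 0,0,-0.245,0.237,-0.179,-0.025,0]' 30
python3 - <<'E'
import numpy as np,cv2
f=np.load('top0.npz')
for n in('top','side'):
    i=np.load(f'{n}0.npz')['image'].astype(int)
    m=((i[:,:,2]>i[:,:,0]-5)).astype(np.uint8)
    l=cv2.connectedComponents(m)[1]; c=(363,226) if n=='top' else (386,255)
    k=(l==l[c[1],c[0]]).astype(np.uint8);ct=cv2.findContours(k,0,2)[0][0];print(n,k.sum(),cv2.minAreaRect(ct),cv2.boundingRect(ct))
E
```

```text
time: 0.77
ee_pos: [0.497, 0.3602, 0.2135]
tool_rot: [[-0.771, 0.636, 0.001], [0.636, 0.771, -0.001], [-0.001, -0.0, -1.0]]
contact_force: [-0.6, 0.7, 0.2]
gripper_width: 0.002
top 717 ((362.3579406738281, 225.74891662597656), (17.99190902709961, 40.074607849121094), 37.30394744873047) (344, 206, 38, 41)
side 1930 ((383.05767822265625, 266.7884521484375), (57.88582229614258, 36.92414093017578), 15.255120277404785) (356, 243, 60, 48)
```

```bash
python3 -m handwheel '[0,0,0,0,0,-0.006,0, 0,0,0,0,0,-0.012,0, 0,0,0,0,0,-0.018,0, 0,0,0,0,0,-0.021,0, 0,0,0,0,0,-0.023,0, 0,0,0,0,0,-0.0235,0, 0,0,0,0,0,-0.0235,0, 0,0,0,0,0,-0.0235,0]'
python3 -m handwheel '[0,0,0,0,0,-0.0005,0, 0,0,0,0,0,-0.001,0, 0,0,0,0,0,-0.0015,0, 0,0,0,0,0,-0.002,0, 0,0,0,0,0,-0.002,0, 0,0,0,0,0,-0.002,0, 0,0,0,0,0,-0.002,0, 0,0,0,0,0,-0.002,0]'; python3 -c "
from bench import env;s=env.get_state();print(s['ee_pos'],s['contact_force'],s['torque'])"
```

```text
time: 1.43
ee_pos: [0.4938, 0.3637, 0.1912]
tool_rot: [[-0.773, 0.634, 0.0], [0.634, 0.773, 0.0], [-0.0, 0.0, -1.0]]
contact_force: [-0.2, 0.0, -0.2]
gripper_width: -0.002
time: 2.1
ee_pos: [0.4941, 0.3631, 0.1888]
tool_rot: [[-0.773, 0.635, -0.0], [0.635, 0.773, -0.0], [-0.0, -0.0, -1.0]]
contact_force: [-0.1, -0.5, 0.7]
gripper_width: -0.002
[0.49412007 0.36307792 0.18878771] [-0.08385552 -0.46220267  0.72062471] [-0.04843369  0.0183952   0.01438293]
```

```bash
python3 -m handwheel '[0,0,0,0,0,-0.0005,0, 0,0,0,0,0,-0.001,0, 0,0,0,0,0,-0.0015,0, 0,0,0,0,0,-0.002,0, 0,0,0,0,0,-0.002,0, 0,0,0,0,0,-0.002,0, 0,0,0,0,0,-0.002,0, 0,0,0,0,0,-0.002,0]'; python3 -c "
from bench import env;s=env.get_state();print(s['ee_pos'],s['contact_force'],s['torque'])"
```

```text
time: 2.77
ee_pos: [0.494, 0.3631, 0.1868]
tool_rot: [[-0.773, 0.635, -0.0], [0.635, 0.773, -0.0], [0.0, -0.0, -1.0]]
contact_force: [-0.7, -0.0, 1.7]
gripper_width: -0.002
[0.49402438 0.36310208 0.18680485] [-7.10110811e-01 -1.23883013e-03  1.72338847e+00] [-0.04262858  0.12876383  0.01076092]
```

```bash
for i in 1; do python3 -m handwheel '[0,0,0,0,0,-0.0005,0, 0,0,0,0,0,-0.001,0, 0,0,0,0,0,-0.0015,0, 0,0,0,0,0,-0.002,0, 0,0,0,0,0,-0.002,0, 0,0,0,0,0,-0.002,0, 0,0,0,0,0,-0.002,0, 0,0,0,0,0,-0.002,0]'; done; python3 -c "
from bench import env;s=env.get_state();print(s['ee_pos'],s['contact_force'],s['torque'])"
```

```text
time: 3.43
ee_pos: [0.4939, 0.3633, 0.1861]
tool_rot: [[-0.773, 0.635, 0.0], [0.635, 0.773, 0.001], [0.0, 0.001, -1.0]]
contact_force: [-4.2, -0.3, 10.8]
gripper_width: -0.003
[0.4939204  0.36330225 0.18610633] [-4.2480549  -0.32146485 10.8403567 ] [-0.24564322  0.60451436  0.01065715]
```

```bash
python3 -m handwheel '[0,0,0,0,0,0.002,0, 0,0,0,0,0,0.005,0, 0,0,0,-0.01,0.008,0.005,0, 0,0,0,-0.0193,0.0159,0.005,0, 0,0,0,-0.0193,0.0159,0.0035,0, 0,0,0,-0.0193,0.0159,0.002,0, 0,0,0,-0.0193,0.0159,0.002,0, 0,0,0,-0.0193,0.0159,0.002,0]';  python3 -c "
from bench import env;s=env.get_state();print(s['ee_pos'],s['contact_force'],s['torque'])"
python3 -m handwheel '[0,0,0,0,0,-0.0005,0, 0,0,0,0,0,-0.001,0, 0,0,0,0,0,-0.0015,0, 0,0,0,0,0,-0.002,0, 0,0,0,0,0,-0.002,0, 0,0,0,0,0,-0.002,0, 0,0,0,0,0,-0.002,0, 0,0,0,0,0,-0.002,0]';  python3 -c "
from bench import env;s=env.get_state();print(s['ee_pos'],s['contact_force'],s['torque'])"
```

```text
time: 4.1
ee_pos: [0.4746, 0.3791, 0.1865]
tool_rot: [[-0.773, 0.635, -0.0], [0.635, 0.773, -0.0], [0.0, -0.0, -1.0]]
contact_force: [0.3, 0.2, -0.3]
gripper_width: -0.003
[0.47460825 0.37906305 0.18654825] [ 0.30383693  0.17921421 -0.32260997] [ 0.04144002  0.13033285 -0.01579022]
time: 4.77
ee_pos: [0.4748, 0.3791, 0.1851]
tool_rot: [[-0.773, 0.635, 0.0], [0.635, 0.773, 0.0], [0.0, 0.0, -1.0]]
contact_force: [-3.4, 2.0, 5.8]
gripper_width: -0.002
[0.47478942 0.37911418 0.18510786] [-3.38220815  1.96772942  5.84682033] [ 0.18553242  0.4626608  -0.00691663]
```

```bash
python3 -m handwheel '[0,0,0,0,0,0.002,0, 0,0,0,0,0,0.005,0, 0,0,0,0.012,-0.01,0.005,0, 0,0,0,0.025,-0.02,0.005,0, 0,0,0,0.0355,-0.0292,0.005,0, 0,0,0,0.0355,-0.0292,0.0035,0, 0,0,0,0.0355,-0.0292,0.002,0, 0,0,0,0.0355,-0.0292,0.002,0]';  python3 -c "
from bench import env;s=env.get_state();print(s['ee_pos'],s['contact_force'],s['torque'])"
python3 -m handwheel '[0,0,0,0,0,-0.0005,0, 0,0,0,0,0,-0.001,0, 0,0,0,0,0,-0.0015,0, 0,0,0,0,0,-0.0018,0, 0,0,0,0,0,-0.0018,0, 0,0,0,0,0,-0.0018,0, 0,0,0,0,0,-0.0018,0, 0,0,0,0,0,-0.0018,0]';  python3 -c "
from bench import env;s=env.get_state();print(s['ee_pos'],s['contact_force'],s['torque'])"
```

```text
time: 5.43
ee_pos: [0.5113, 0.349, 0.1869]
tool_rot: [[-0.772, 0.636, 0.001], [0.636, 0.772, -0.0], [-0.001, 0.0, -1.0]]
contact_force: [2.0, -1.0, 4.0]
gripper_width: 0.001
[0.51127929 0.3490036  0.18688216] [ 2.00181792 -0.96634376  4.00594037] [-0.29443205 -0.30417193 -0.00087491]
time: 6.1
ee_pos: [0.5112, 0.3492, 0.1868]
tool_rot: [[-0.773, 0.635, 0.003], [0.635, 0.773, -0.001], [-0.003, 0.001, -1.0]]
contact_force: [0.0, -5.5, 12.9]
gripper_width: 0.004
[0.51116273 0.34919262 0.1868152 ] [ 6.38253821e-03 -5.47624524e+00  1.29315520e+01] [-0.96488404 -0.03056727 -0.03535043]
```

```bash
cat >> h.py <<'E'
def cloud(f):
    K=P(f)[0];v,u=np.mgrid[:480,:640];d=f['range_z']
    c=np.stack([(u-K[0,2])/K[0,0]*d,(v-K[1,2])/K[1,1]*d,d],-1)-f['t']
    return c@f['R'],d>0
def tilt(f):
    X,m=cloud(f);p=X[m];q=(p[:,:2]-[.5405,.3247])@np.array([[.772,-.635],[.635,.772]]).T
    k=(abs(q[:,0])<.142)&(abs(q[:,1])<.033)&(abs(p[:,2]-.178)<.012);q=q[k];z=p[k,2]
    for _ in range(4):
        A=np.c_[q,np.ones(len(q))];c=np.linalg.lstsq(A,z,rcond=None)[0];r=z-A@c;g=abs(r)<3*np.median(abs(r))+1e-4;q=q[g];z=z[g]
    return c,len(z),r.std()
E
python3 - <<'E'
from bench import env,eyes
import numpy as np
from h import *
for n in('top','side'):
    f=eyes.grab_frame(n);np.savez(n+'1.npz',**f)
    print(n,tilt(np.load(n+'0.npz')),tilt(f))
    cv2.imwrite(f'pics/{n}1.png',f['image'][:,:,::-1])
E
```

```text
top (array([-1.13342290e-03,  3.39146759e-05,  1.77576362e-01]), 5368, np.float64(0.0011778226853116378)) (array([ 0.00576401, -0.00208543,  0.17758368]), 2810, np.float64(0.001164027339105902))
side (array([ 1.45686439e-04, -2.74041508e-04,  1.77856097e-01]), 4774, np.float64(0.0008237696332440629)) (array([0.00689929, 0.00020163, 0.17788839]), 4504, np.float64(0.0008113018506840282))
```

View pics/side1.png

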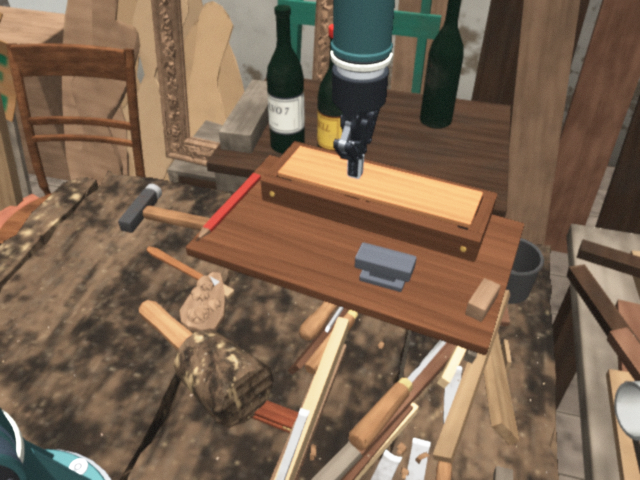

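The side view shows the fingertips on the panel at about (356,172). The depth plane fit gives a tilt of +0.0068 rad with the +x end up, so the batten lies slightly further toward +x. I'll shift 16 mm.

```bash
python3 -m handwheel '[0,0,0,0,0,0.002,0, 0,0,0,0,0,0.005,0, 0,0,0,0.006,-0.005,0.005,0, 0,0,0,0.0124,-0.0102,0.005,0, 0,0,0,0.0124,-0.0102,0.0035,0, 0,0,0,0.0124,-0.0102,0.002,0, 0,0,0,0.0124,-0.0102,0.0015,0, 0,0,0,0.0124,-0.0102,0.001,0]';  python3 -c "
from bench import env;s=env.get_state();print(s['ee_pos'],s['contact_force'],s['torque'])"
```

```text
time: 6.87
ee_pos: [0.5234, 0.3391, 0.1868]
tool_rot: [[-0.773, 0.635, 0.001], [0.635, 0.773, -0.001], [-0.001, 0.0, -1.0]]
contact_force: [-1.3, -4.0, 11.2]
gripper_width: 0.002
[0.52341298 0.33910552 0.18679545] [-1.25030901 -3.99340871 11.22614763] [-0.57434843  0.19343766  0.00772833]
```

```bash
python3 - <<'E'
from bench import env,eyes
from h import *
print(env.get_state()['contact_force'])
for n in('side','top'):
    f=eyes.grab_frame(n);print(n,tilt(f))
E
python3 -m handwheel '[0,0,0,0,0,0.002,0, 0,0,0,0,0,0.005,0, 0,0,0,0.008,-0.006,0.005,0, 0,0,0,0.0154,-0.0127,0.005,0, 0,0,0,0.0154,-0.0127,0.0035,0, 0,0,0,0.0154,-0.0127,0.001,0, 0,0,0,0.0154,-0.0127,0.0,0, 0,0,0,0.0154,-0.0127,0.0,0]'; python3 - <<'E'
from bench import env,eyes
from h import *
f=eyes.grab_frame('side');print(tilt(f));f=eyes.grab_frame('top');print(tilt(f))
s=env.get_state();print(s['ee_pos'],s['contact_force'])
E
```

```text
[-1.25030901 -3.99340871 11.22614763]
side (array([-0.0044218 ,  0.00049617,  0.1774993 ]), 4523, np.float64(0.0008044954745413258))
top (array([-0.00411366,  0.00092715,  0.17724456]), 2308, np.float64(0.001190250376983557))
time: 7.63
ee_pos: [0.5391, 0.3263, 0.1864]
tool_rot: [[-0.773, 0.635, 0.002], [0.635, 0.773, -0.001], [-0.002, 0.0, -1.0]]
contact_force: [1.6, -3.1, 5.5]
gripper_width: -0.003
(array([-0.02054461, -0.00070299,  0.17709061]), 4538, np.float64(0.0008168885257703499))
(array([-0.0176857 , -0.00068026,  0.17692481]), 2328, np.float64(0.0011494072160026206))
[0.5390105  0.32634763 0.1865206 ] [ 1.29064826 -2.5393773   3.83662657]
```

The tilt changes sign between x=-0.038 and x=-0.022, so the batten's middle is at about x=-0.030. I'll press firmly there.

```bash
python3 -m handwheel '[0,0,0,0,0,0.002,0, 0,0,0,0,0,0.005,0, 0,0,0,-0.01,0.008,0.005,0, 0,0,0,-0.0216,0.0178,0.005,0, 0,0,0,-0.0216,0.0178,0.0035,0, 0,0,0,-0.0216,0.0178,0.002,0, 0,0,0,-0.0216,0.0178,0.0015,0, 0,0,0,-0.0216,0.0178,0.0012,0]';  python3 -c "
from bench import env;s=env.get_state();print(s['ee_pos'],s['contact_force'],s['torque'])"
python3 -m handwheel '[0,0,0,0,0,0,0, 0,0,0,0,0,0,0, 0,0,0,0,0,0,0, 0,0,0,0,0,0,0, 0,0,0,0,0,0,0, 0,0,0,0,0,0,0, 0,0,0,0,0,0,0, 0,0,0,0,0,0,0]'
python3 - <<'E'
from bench import env,eyes
from h import *
s=env.get_state();print(s['ee_pos'],s['contact_force'])
f=eyes.grab_frame('side');print(tilt(f));f=eyes.grab_frame('top');print(tilt(f))
E
```

```text
time: 8.4
ee_pos: [0.5162, 0.3448, 0.1869]
tool_rot: [[-0.773, 0.634, -0.0], [0.634, 0.773, -0.0], [0.0, -0.001, -1.0]]
contact_force: [-1.0, -0.2, 1.2]
gripper_width: -0.0
[0.51615673 0.34484651 0.18692311] [-0.98711701 -0.23072154  1.20333806] [ 0.06356606  0.25294653 -0.01323789]
time: 9.07
ee_pos: [0.5165, 0.3447, 0.1872]
tool_rot: [[-0.773, 0.635, -0.0], [0.635, 0.773, -0.0], [-0.0, -0.0, -1.0]]
contact_force: [0.5, -1.0, 0.2]
gripper_width: 0.005
[0.51651503 0.34466954 0.18719283] [ 0.47392415 -0.98433837  0.23466576]
(array([0.00032577, 0.00018408, 0.17786414]), 4528, np.float64(0.0007981224866630314))
(array([-0.00178074,  0.00242941,  0.17764566]), 2551, np.float64(0.0011961310150137266))
```

Barely touching, so I'll press 1.9 mm further.

```bash
python3 -m handwheel '[0,0,0,0,0,-0.0007,0, 0,0,0,0,0,-0.0013,0, 0,0,0,0,0,-0.0018,0, 0,0,0,0,0,-0.0018,0, 0,0,0,0,0,-0.0018,0, 0,0,0,0,0,-0.0018,0, 0,0,0,0,0,-0.0018,0, 0,0,0,0,0,-0.0018,0]'
python3 - <<'E'
from bench import env,eyes
from h import *
s=env.get_state();print(s['ee_pos'],s['contact_force'])
f=eyes.grab_frame('side');print(tilt(f));f=eyes.grab_frame('top');print(tilt(f))
E
```

```text
time: 9.83
ee_pos: [0.5166, 0.3447, 0.1869]
tool_rot: [[-0.773, 0.635, 0.001], [0.635, 0.773, 0.0], [-0.0, 0.001, -1.0]]
contact_force: [-3.0, -0.8, 10.5]
gripper_width: -0.006
[0.51658369 0.34474482 0.186868  ] [-3.00496271 -0.82221202 10.52538503]
(array([-0.00036901,  0.00111513,  0.17761489]), 4508, np.float64(0.0008120365800460848))
(array([-0.00231685, -0.00087133,  0.17737638]), 2492, np.float64(0.0011700873904788671))
```

```bash
python3 -m handwheel '[0,0,0,0,0,0,0, 0,0,0,0,0,0,0, 0,0,0,0,0,0.002,0, 0,0,0,0,0,0.012,0, 0,0,0,0,0,0.03,0, 0,0,0,-0.003,-0.024,0.05,1, 0,0,0,-0.006,-0.06,0.05,1, 0,0,0,-0.009,-0.095,0.05,1]'
python3 - <<'E'
from h import *
f=np.load('top0.npz');i=f['image'].astype(int)
m=((i[:,:,2]>i[:,:,0]-5)).astype(np.uint8);l=cv2.connectedComponents(m)[1];k=(l==l[226,363]).astype(np.uint8)
ct=cv2.findContours(k,0,2)[0][0][:,0]
for z in(.170,.172):
    r=cv2.minAreaRect((onz(f,ct,z)[:,:2]*1000).astype(np.float32));print(z,r, np.radians(r[2]))
k[:]=k
from scipy import ndimage
p=np.argwhere(k)[:,::-1];X=onz(f,p,.171)[:,:2];print(X.mean(0));w,V=np.linalg.eigh(np.cov(X.T));print(np.arctan(V[1,1]/V[0,1]),np.sqrt(12*w))
tc=lambda p:(np.array(p)+.5)/3-.5+[180,110]
X=onz(f,tc([(567,284),(606,316),(532,413),(490,381)]),.171);print(X)
e=X[0]+X[1]-X[2]-X[3];print(np.arctan2(e[1],e[0]))
e=onz(f,tc([(413,54),(510,130),(185,505),(82,422)]),.178);e=e[0]+e[1]-e[2]-e[3];print('panel',np.arctan2(e[1],e[0]))
E
```

```text
time: 10.6
ee_pos: [0.5085, 0.2497, 0.2373]
tool_rot: [[-0.774, 0.633, 0.004], [0.633, 0.774, 0.001], [-0.002, 0.003, -1.0]]
contact_force: [0.1, -1.1, -0.4]
gripper_width: 0.414
0.17 ((496.86224365234375, 177.01449584960938), (32.09577560424805, 73.12006378173828), 53.16070556640625) 0.9278293448170661
0.172 ((496.4284362792969, 177.2042999267578), (32.01443862915039, 72.93473815917969), 53.16071319580078) 0.9278294779751206
[0.4963599  0.17732357]
-0.6351615868979137 [0.03186756 0.07303757]
[[0.53597378 0.16564536 0.171     ]
 [0.51650333 0.14254433 0.171     ]
 [0.4573238  0.18693118 0.171     ]
 [0.47627773 0.21171871 0.171     ]]
-0.6504820416293442
panel -0.688802476139143
```

```bash
python3 -m handwheel '[0,0,0.02,-0.005,-0.03,0,1, 0,0,0.045,-0.01,-0.065,0,1, 0,0,0.045,-0.01,-0.073,-0.01,1, 0,0,0.045,-0.01,-0.073,-0.02,1, 0,0,0.045,-0.01,-0.073,-0.035,1, 0,0,0.045,-0.01,-0.073,-0.035,1, 0,0,0.045,-0.01,-0.073,-0.035,1, 0,0,0.045,-0.01,-0.073,-0.035,1]'
python3 - <<'E'
from bench import eyes
from h import *
f=eyes.grab_frame('side');cv2.imwrite('pics/s3.png',cv2.resize(f['image'][100:320,260:540,::-1],None,fx=2.7,fy=2.7))
f=eyes.grab_frame('top');cv2.imwrite('pics/t3.png',cv2.resize(f['image'][110:320,240:480,::-1],None,fx=2.7,fy=2.7))
E
```

```text
time: 11.27
ee_pos: [0.4978, 0.1777, 0.2004]
tool_rot: [[-0.801, 0.599, -0.0], [0.599, 0.801, 0.0], [0.0, 0.0, -1.0]]
contact_force: [0.5, 0.5, -0.0]
gripper_width: 1.003
```

View pics/s3.png

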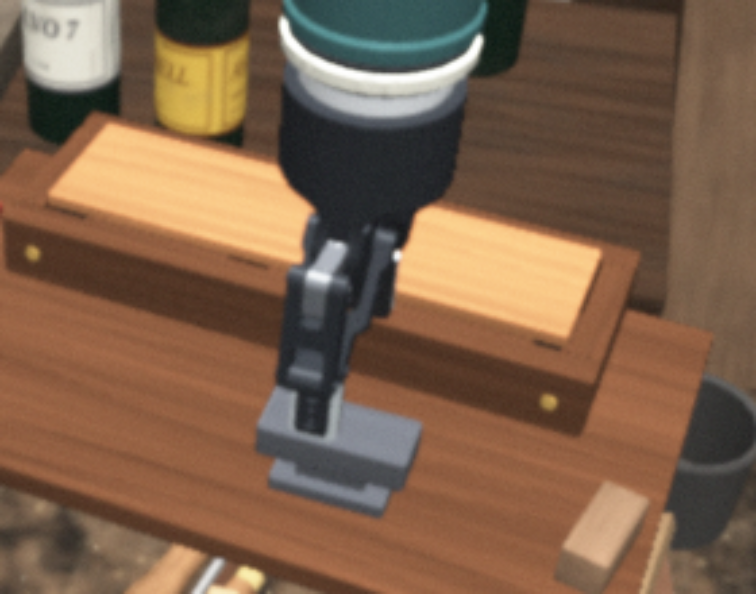

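View pics/t3.png

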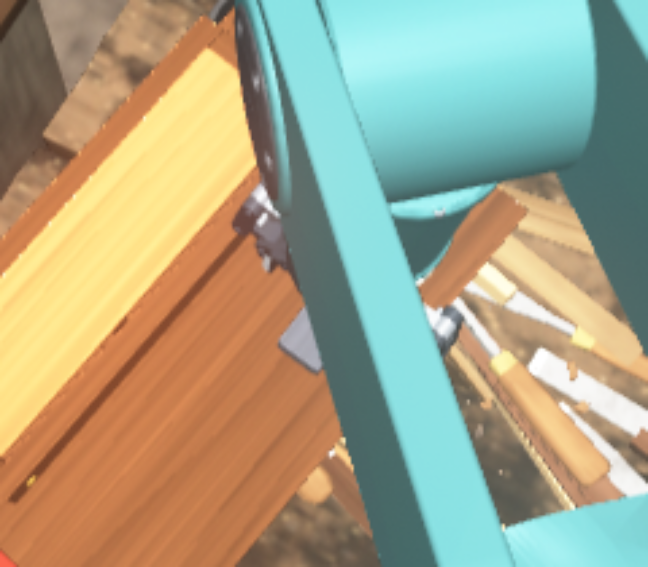

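The side view shows the near finger in front of the anvil at about (313,430) in the crop. The far finger lies between the anvil and the rail. I'll descend and check the force.

```bash
python3 -m handwheel '[0,0,0,0,0,-0.006,1, 0,0,0,0,0,-0.013,1, 0,0,0,0,0,-0.02,1, 0,0,0,0,0,-0.027,1, 0,0,0,0,0,-0.034,1, 0,0,0,0,0,-0.042,1, 0,0,0,0,0,-0.049,1, 0,0,0,0,0,-0.049,1]'
```

```text
time: 12.03
ee_pos: [0.4963, 0.1764, 0.1496]
tool_rot: [[-0.8, 0.6, -0.003], [0.6, 0.8, -0.001], [0.002, -0.002, -1.0]]
contact_force: [-0.7, 0.1, -0.0]
gripper_width: 1.001
```

```bash
python3 -m handwheel '[0,0,0,0,0,0,0, 0,0,0,0,0,0,0, 0,0,0,0,0,0,0, 0,0,0,0,0,0,0, 0,0,0,0,0,0,0, 0,0,0,0,0,0,0, 0,0,0,0,0,0,0, 0,0,0,0,0,0,0]' 60;python3 - <<'E'
from bench import eyes
from h import *
f=eyes.grab_frame('side');cv2.imwrite('pics/s4.png',cv2.resize(f['image'][100:320,260:540,::-1],None,fx=2.7,fy=2.7))
E
```

```text
time: 12.7
ee_pos: [0.498, 0.1768, 0.152]
tool_rot: [[-0.8, 0.599, 0.001], [0.599, 0.8, 0.0], [-0.001, 0.001, -1.0]]
contact_force: [-0.6, -0.1, 5.9]
gripper_width: 0.388
```

View pics/s4.png

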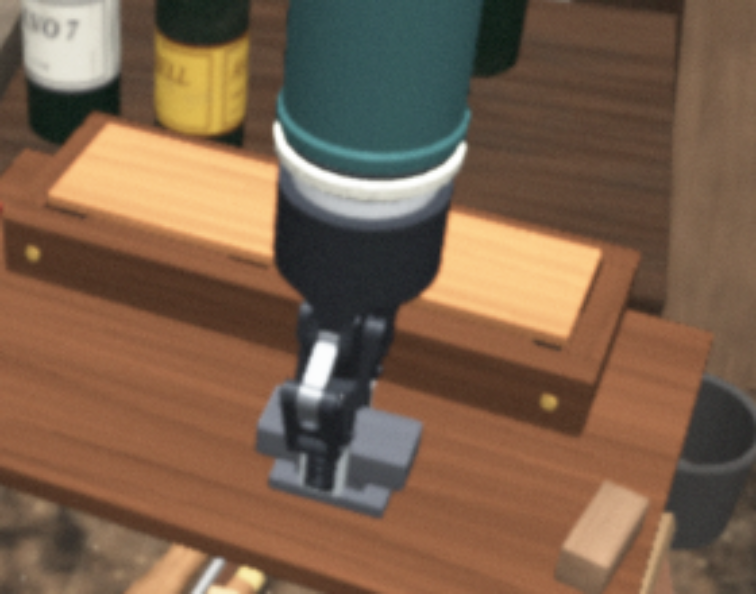

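Gripped: the opening of 0.388 is about 33 mm, and the fingers sit near the middle of the anvil (finger at (322,460), front-face middle about (330,470)). Lifting.

```bash
python3 -m handwheel '[0,0,0,0,0,0.003,0, 0,0,0,0,0,0.012,0, 0,0,0,0,0,0.025,0, 0,0,0,0,0,0.04,0, 0,0,0,0,0,0.055,0, 0,0,0,0,0,0.065,0, 0,0,0,0,0,0.07,0, 0,0,0,0,0,0.07,0]'
python3 -m handwheel '[0,0,-0.01,0.001,0.01,0,0, 0,0,-0.02,0.004,0.035,0,0, 0,0,-0.03,0.007,0.063,0,0, 0,0,-0.04,0.01,0.09,0,0, 0,0,-0.045,0.013,0.117,0,0, 0,0,-0.045,0.016,0.144,0,0, 0,0,-0.045,0.018,0.16,0,0, 0,0,-0.045,0.019,0.168,0,0]'
python3 -m handwheel '[0,0,0,0,0,-0.002,0, 0,0,0,0,0,-0.004,0, 0,0,0,0,0,-0.006,0, 0,0,0,0,0,-0.008,0, 0,0,0,0,0,-0.01,0, 0,0,0,0,0,-0.01,0, 0,0,0,0,0,-0.01,0, 0,0,0,0,0,-0.01,0]'
python3 - <<'E'
from bench import eyes
from h import *
f=eyes.grab_frame('side');np.savez('s5.npz',**f);cv2.imwrite('pics/s5.png',cv2.resize(f['image'][100:270,240:510,::-1],None,fx=2.9,fy=2.9))
f=eyes.grab_frame('top');cv2.imwrite('pics/t5.png',cv2.resize(f['image'][110:320,180:440,::-1],None,fx=2.7,fy=2.7))
E
```

```text
time: 13.42
ee_pos: [0.4977, 0.1768, 0.2221]
tool_rot: [[-0.8, 0.599, 0.001], [0.599, 0.8, 0.0], [-0.001, 0.001, -1.0]]
contact_force: [0.1, -0.2, -8.2]
gripper_width: 0.385
time: 14.08
ee_pos: [0.516, 0.3468, 0.2199]
tool_rot: [[-0.774, 0.634, -0.002], [0.634, 0.774, -0.0], [0.001, -0.001, -1.0]]
contact_force: [0.9, -0.3, -8.7]
gripper_width: 0.389
time: 14.75
ee_pos: [0.5166, 0.3444, 0.2115]
tool_rot: [[-0.772, 0.635, 0.0], [0.635, 0.772, 0.0], [-0.0, 0.0, -1.0]]
contact_force: [0.1, 0.9, -10.0]
gripper_width: 0.387
```

View pics/s5.png

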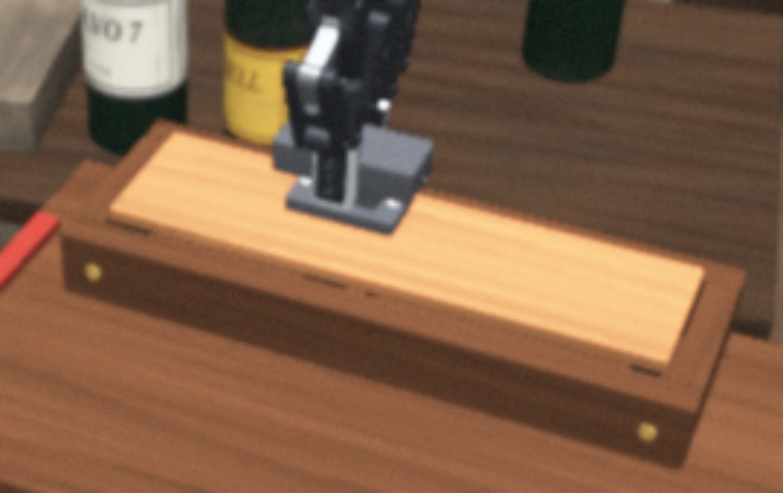

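View pics/t5.png

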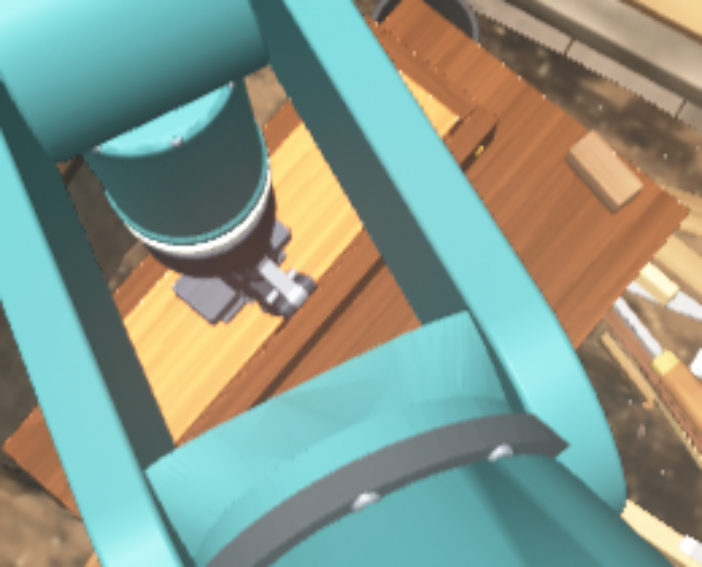

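```bash
python3 - <<'E'
from h import *
f=np.load('s5.npz')
p=(np.array([(288,207),(390,234),(276,165),(416,200)])+.5)/2.9-.5+[240,100]
for z,k in((.1885,p[:2]),(.2105,p[2:])):
    X=onz(f,k,z)[:,:2]; q=(X-[.5405,.3247])@np.array([[.772,-.635],[.635,.772]]).T;print(X,q,q.mean(0))
E
```

```text
[[0.48707265 0.3503454 ]
 [0.53067326 0.31471026]] [[-0.05753074 -0.01412812]
 [-0.00124276 -0.01395206]] [-0.02938675 -0.01404009]
[[0.48222855 0.35778415]
 [0.54138282 0.31056246]] [[-0.065994   -0.01146141]
 [ 0.00965888 -0.01035359]] [-0.02816756 -0.0109075 ]
```

The anvil hangs level, with its centre at panel x≈-0.029 and y≈+0.003. Lowering gently.

```bash
python3 -m handwheel '[0,0,0,0,0,-0.002,0, 0,0,0,0,0,-0.004,0, 0,0,0,0,0,-0.006,0, 0,0,0,0,0,-0.007,0, 0,0,0,0,0,-0.0075,0, 0,0,0,0,0,-0.008,0, 0,0,0,0,0,-0.008,0, 0,0,0,0,0,-0.008,0]'
python3 -m handwheel '[0,0,0,0,0,-0.0003,0, 0,0,0,0,0,-0.0006,0, 0,0,0,0,0,-0.0009,0, 0,0,0,0,0,-0.0012,0, 0,0,0,0,0,-0.0015,0, 0,0,0,0,0,-0.0015,0, 0,0,0,0,0,-0.0015,0, 0,0,0,0,0,-0.0015,0]'
```

```text
time: 15.52
ee_pos: [0.5165, 0.3447, 0.2034]
tool_rot: [[-0.773, 0.635, -0.0], [0.635, 0.773, -0.0], [-0.0, -0.0, -1.0]]
contact_force: [0.5, -0.4, -8.5]
gripper_width: 0.386
time: 16.18
ee_pos: [0.5165, 0.3447, 0.2019]
tool_rot: [[-0.773, 0.635, -0.0], [0.635, 0.773, -0.0], [0.0, -0.0, -1.0]]
contact_force: [0.2, -0.8, -9.2]
gripper_width: 0.384
```

```bash
python3 -m handwheel '[0,0,0,0,0,-0.0003,0, 0,0,0,0,0,-0.0006,0, 0,0,0,0,0,-0.0009,0, 0,0,0,0,0,-0.0012,0, 0,0,0,0,0,-0.0015,0, 0,0,0,0,0,-0.0015,0, 0,0,0,0,0,-0.0015,0, 0,0,0,0,0,-0.0015,0]'
```

```text
time: 16.85
ee_pos: [0.5165, 0.3447, 0.2009]
tool_rot: [[-0.773, 0.635, 0.0], [0.635, 0.773, 0.0], [-0.0, 0.0, -1.0]]
contact_force: [-1.7, -1.2, -2.1]
gripper_width: 0.387
```

```bash
python3 -m handwheel '[0,0,0,0,0,-0.0003,0, 0,0,0,0,0,-0.0003,0, 0,0,0,0,0,-0.0003,0, 0,0,0,0,0,-0.0003,0.45, 0,0,0,0,0,-0.0003,0.5, 0,0,0,0,0,-0.0003,0.6, 0,0,0,0,0,-0.0003,0.8, 0,0,0,0,0,-0.0003,1]'
python3 - <<'E'
from bench import eyes
from h import *
f=eyes.grab_frame('side');print(tilt(f));cv2.imwrite('pics/s6.png',cv2.resize(f['image'][100:270,240:510,::-1],None,fx=2.9,fy=2.9))
E
```

```text
time: 17.52
ee_pos: [0.5168, 0.3449, 0.2002]
tool_rot: [[-0.773, 0.635, 0.001], [0.635, 0.773, 0.0], [-0.0, 0.001, -1.0]]
contact_force: [0.8, 0.7, -0.1]
gripper_width: 0.863
(array([-0.00091188, -0.00095702,  0.17764888]), 3905, np.float64(0.0008068546460786528))
```

View pics/s6.png

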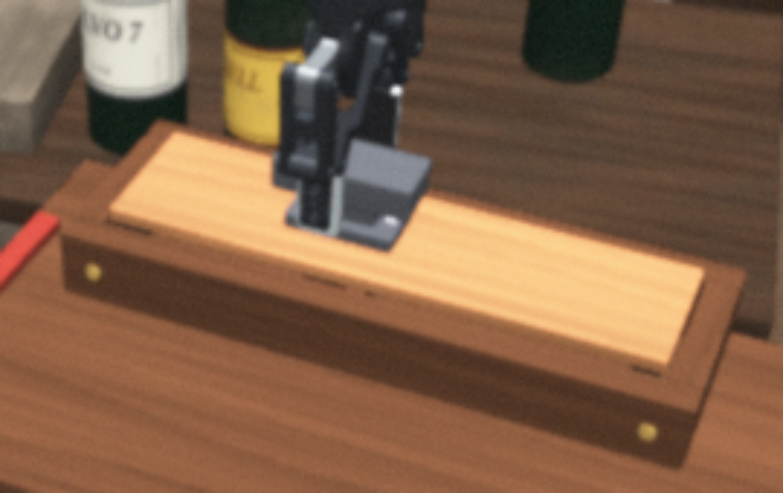

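The jaws are open (0.86). The anvil stands on the panel, with its foot from (290,222) to (390,248) in the crop, and the panel is level at -0.001 rad. Lifting clear.

```bash
python3 -m handwheel '[0,0,0,0,0,0,1, 0,0,0,0,0,0.004,1, 0,0,0,0,0,0.012,1, 0,0,0,0,0,0.03,1, 0,0,0,0,0,0.055,1, 0,0,0,0,0,0.08,1, 0,0,0,0,0,0.1,1, 0,0,0,0,0,0.1,1]'
python3 - <<'E'
from bench import eyes
from h import *
for n in('side','top'):
    f=eyes.grab_frame(n);np.savez(n+'7.npz',**f);print(tilt(f))
    if n=='side': cv2.imwrite('pics/s7.png',cv2.resize(f['image'][100:270,240:510,::-1],None,fx=2.9,fy=2.9))
E
```

```text
time: 18.23
ee_pos: [0.5189, 0.346, 0.3061]
tool_rot: [[-0.773, 0.635, 0.008], [0.635, 0.773, 0.004], [-0.004, 0.009, -1.0]]
contact_force: [-0.6, 0.7, 0.6]
gripper_width: 1.001
(array([-0.00105353,  0.00127505,  0.17767087]), 3941, np.float64(0.0008191357924618161))
(array([-0.00215416, -0.00031992,  0.17735233]), 2953, np.float64(0.0011565425797981175))
```

View pics/s7.png

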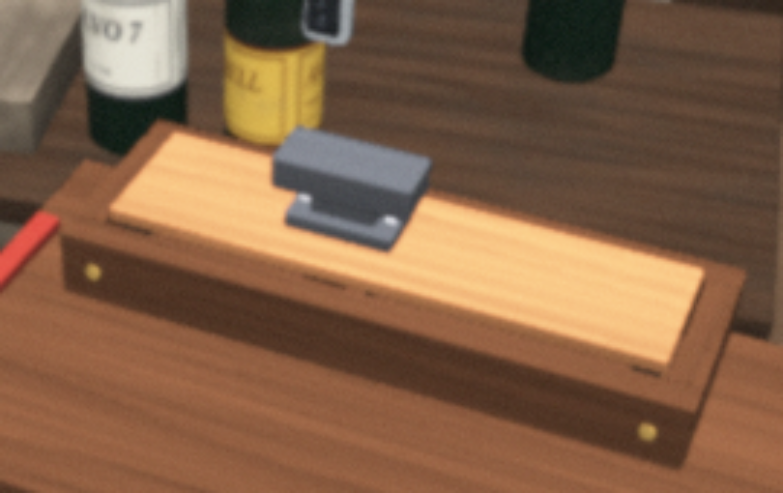

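```bash
python3 -m handwheel '[0,0,0,0,0,0,1, 0,0,0,0,0,0,1, 0,0,0,0,0,0,1, 0,0,0,0,0,0,1, 0,0,0,0,0,0,1, 0,0,0,0,0,0,1, 0,0,0,0,0,0,1, 0,0,0,0,0,0,1]'
python3 -c "
from bench import env,eyes
from h import *
print(tilt(eyes.grab_frame('side')));print(env.job_done())"
```

```text
time: 19.0
ee_pos: [0.5165, 0.3447, 0.3]
tool_rot: [[-0.773, 0.635, -0.0], [0.635, 0.773, -0.0], [0.0, -0.0, -1.0]]
contact_force: [-0.2, -0.1, -0.4]
gripper_width: 0.998
(array([-0.00063735, -0.00115801,  0.17762429]), 3902, np.float64(0.0007989537096361417))
the job is handed in; nothing more can be done
None
```

The anvil stands upright on the panel over the batten, the panel is level under it, and I handed the job in at about 19 s of the 72 s allowed. The hand-in reported no verdict.

- **Finding the spot:** I pressed at five places along the panel and measured its tilt from the depth images. The batten's middle came out at panel x of about -30 mm.
- **Firm press:** I held about 10.5 N there for over 0.5 s, a little above the 8 N asked. Tilt during the press was about 0.0005 rad by the side camera and about 0.001 rad by the top one, measured against their own readings before any touch. The highest force I read while feeling was about 13 N.
- **Placing the anvil:** I gripped it across its width and lowered it slowly, with about 7 N on the panel at first contact. After release I lifted the fingers 100 mm clear.
- **Last checks:** The side camera gave a panel tilt of about -0.0006 rad just before hand-in. Before lowering, the image put the anvil's centre within about 2 mm of the batten's middle. The top camera's tilt was about 0.001 rad more negative than the side camera's, as it also was in its first picture. No check failed.

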